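# Test the safety trip of a tin shaker, load it and set its speed lever

## Robot

A 6-joint arm with a two-finger parallel gripper is mounted at the origin on a cart in front of the work surface, level with it; the furniture and walls round the work are solid. World frame = base frame: x ahead of the robot, y to its left, z up, the work surface at z = 0. Lengths are in m, angles in rad, forces in N, time in s.
With the tool pointing down it reaches from about 0.275 to 0.875 m from the base axis. Payload 12.5 kg.
Tool frame: the origin (TCP) lies at the very end of the fingers, on their centre line; the grasp point (between the pads) lies 19 mm behind it; x points along the fingers, y is the direction in which the jaws open and shut, and the axes are right-handed (so a half turn about x gives the same grasp; the last joint's range is limited). The gripper opens to 85 mm and grips with 20 to 120 N. Pads are 22 mm wide; open, the fingers measure 114 mm over their backs; the gripper's body (76 mm by 85 mm) begins 54 mm behind the grasp point. The pads swing forward as they close: fully open they stand 13 mm farther back than shut.
Start: joints at [1.221, 0.351, 1.652, -0, 1.139, -0.085], TCP at [0.144, 0.531, 0.192] pointing down, gripper open.
Joint ranges: [-2.75, 2.75], [-0.79, 2.1], [0.01, 2.65], [-1.57, 4.71], [0.07, 3.14], [-2.87, 2.87]. Speed limits (rad/s): [2.22, 2.22, 2.79, 3.14, 3.14, 3.14].

## Interface

Orientations are given as a 3x3 rotation matrix whose columns are the frame's x, y, z axes.
In Python, from bench import manip gives the robot as it stands. Calls block until the motion is done:
- manip.move_ptp(position, orientation): joint-space move of the TCP to a pose.
- manip.move_l(position, attitude=None, max_speed=0.15): straight line of the TCP; attitude=None keeps the orientation; max_speed is the mean speed in m/s.
- manip.move_j(angles): joint-space move.
- manip.set_gripper(opening, effort=None): opening from 0.0 (shut) to 1.0 (fully open); effort is the grip in N (None keeps the last); returns when the fingers have stopped.
- manip.dwell(seconds).
- manip.inverse_kinematics(position, orientation): joint angles nearest the present ones, or None.
- manip.grab_frame(name): name is "scene" or "top" or "wrist"; returns (picture, depth): 400x640x3 uint8, red, green, blue; 400x640 float32, m along the optical axis (not along the pixel's ray), 0 where there is no reading.
- manip.get_calibration(name): a dict with "camera_matrix" (3x3 intrinsics, pixels), "R" (3x3) and "t" (3): a world point X has camera coordinates R X + t. Camera axes: x right, y down, z forward; pixel columns grow to the right and rows downward; lengths in m; the calibration is good to about 2 mm. A picture is of the moment at which its call begins: read the wrist's pose just before it. get_calibration takes no time and is no camera call; for the wrist camera it gives the pose at the moment of the call.
A pose or a line that the arm cannot do raises manip.Unreachable and nothing moves.
- manip.sign_off(): hands the job in, once; it reports no verdict.
Trained networks look in the newest picture that a camera, given by its name, has taken for a name from the list of things; names that differ only in an ending like _2 or _b are one class to them, and where a whole thing is asked for, a point or a joint stands for the part that bears it (a point fixed in the world has none). Each returns a list of dicts, best first, with "confidence" (0 to 1); they miss things now and then, are a little off and sometimes report something else, mostly with a low value. They report only what shows in the picture. A call takes as long as a camera call. They do not tell look-alikes from the thing itself.
- manip.look_for(camera, name): "at" ([x, y, z] in m, in world coordinates, good to about 4 mm: the middle of the surface that is visible of it).
Readings, each from a call of its own:
- manip.current_time(): time.
- manip.current_qpos(): joint angles.
- manip.current_joint_vel(): joint speeds.
- manip.current_joint_torque(): joint torques, N m.
- manip.current_ee_pos(): TCP position.
- manip.current_tcp_rot(): TCP orientation.
- manip.current_force(): force on the tool from outside, world axes, zero at the start.
- manip.current_ft_torque(): the same for the moment, N m.
- manip.current_grip_width(): opening from 0.0 (shut) to 1.0 (fully open).
Only numpy, scipy, OpenCV 4.12 (cv2) and the standard library are available. Lean on these libraries where they do the work, as an engineer would, in place of code of your own. Each camera call takes 0.05 s, during which the arm holds its last target. There are 200 camera calls.

## Task

Get the tin shaker ready to shake the caked spices loose. First press the test button on the safety unit so that its lever drops, and lift that lever back until it stays up by itself; then stand every spice tin upright on the shaker deck, one to a bay; and last guide the speed lever through its zigzag gate, out of the left slot, through the middle one, to the far end of the right slot, and let go. Leave the mug, the jar ring and the honey jar where they are.

Things in the scene. Friction and masses are not known exactly. Their poses are not given: they have to be found in the camera images.
- deck: shaker deck, fixed: an aluminium tray 164 x 164 mm on a black plinth, divided by a cross into 2 x 2 bays of 76 x 76 mm (a tin has 12 mm of play to each side); origin at the centre of its underside on the worktop, x and y along its sides. Bay centres lie at x, y = +-40 mm in its frame. The walls and the cross are 4 mm thick and their top is 29 mm (10 mm above the bay floors) above the worktop
- deck_floor (a point): centre of the tray on the level of the bay floors, 19 mm above the worktop; axes as the deck
- trip_unit: safety unit, fixed: a white housing 110 x 110 x 50 mm with a lever on its left half and a test button on its right half (as seen looking along its x); origin at the centre of its underside, x points away from its front. The lever's hinge lies along the unit's y at x = +25 mm, 56 mm above the worktop; its grip is 74 mm from the hinge and moves in the plane y = +25 mm
- trip (a joint): angle of the safety lever (60 g, turns easily). 0: up, leaning back 0.20 rad beyond the vertical (to the unit's +x) against its stop, where its weight keeps it. It grows as the lever comes forward (to -x); past about 0.22 it falls forward by its own weight and rests dropped at 1.30, 1.10 rad forward of the vertical
- trip_grip (a point): centre of the lever's grip, a round black bar 24 mm long along the unit's y and 18 mm in diameter, at the end of a 10 mm steel rod; dropped, it hangs 90 mm above the worktop
- test_top (a point): centre of the top of the test button, a black disc of 26 mm diameter, 14 mm above the housing, at x = +13, y = -25 mm of the safety unit, 64 mm above the worktop; it is pressed straight down
- test (a joint): how far the test button is pressed, m: 0 out, 0.006 fully down (3 N, spring return). Past about 3 mm it tips the safety lever over
- speed_unit: speed unit, fixed: white housing 100 x 116 x 47 mm, a zigzag gate in its steel top plate; origin at the centre of its underside, x away from its front, y to its left. Three slots along x, 16 mm wide, centre lines at y = +24 (left), 0, -24 mm (right). 16 mm wide cross channels join left and middle slot at their far end (x = +20 mm), middle and right slot at their near end (x = -20 mm)
- speed_x (a joint): position of the speed lever along the unit's x, m: 0 at the near end, 0.040 at the far end of the slots (it can go 3 mm beyond either). It starts somewhere in the near half of the left slot
- speed_y (a joint): position of the speed lever across the slots, m: 0 in the left slot, 0.024 in the middle, 0.048 in the right one; grows towards the unit's -y
- speed_knob (a point): centre of the speed lever's knob, a black upright cylinder of 26 mm diameter from 70 to 102 mm above the worktop, centre at 86 mm. The lever (a 10 mm stem, 3 mm of play to each side in a slot) always stands upright, slides with the knob against about 1 N of friction in x and y and stays where it is left
- tin_1: square spice tin of bare metal with rounded corners and a press-on lid (the lid is fixed), 52 x 52 mm at the lid and 50 x 50 mm below it, 46 mm tall, 90 to 165 g; stands upright, origin at the centre of its underside, x and y across its flat sides. Grasp it across the flats. Three or four are present (the others read None throughout)
- tin_2: square spice tin of bare metal with rounded corners and a press-on lid (the lid is fixed), 52 x 52 mm at the lid and 50 x 50 mm below it, 46 mm tall, 90 to 165 g; stands upright, origin at the centre of its underside, x and y across its flat sides. Grasp it across the flats. Three or four are present (the others read None throughout)
- tin_3: square spice tin of bare metal with rounded corners and a press-on lid (the lid is fixed), 52 x 52 mm at the lid and 50 x 50 mm below it, 46 mm tall, 90 to 165 g; stands upright, origin at the centre of its underside, x and y across its flat sides. Grasp it across the flats. Three or four are present (the others read None throughout)
- tin_4: square spice tin of bare metal with rounded corners and a press-on lid (the lid is fixed), 52 x 52 mm at the lid and 50 x 50 mm below it, 46 mm tall, 90 to 165 g; stands upright, origin at the centre of its underside, x and y across its flat sides. Grasp it across the flats. Three or four are present (the others read None throughout)
- mug: cream mug, 83 mm across without its handle, 94 mm tall, origin at the centre of its underside; bystander, to be left where it stands
- ring: pale steel jar ring lying flat, 86 mm across, 14 mm high, origin at the centre of its underside; bystander, to be left where it stands
- honey: honey jar with grey lid, 71 mm across, 110 mm tall, origin at the centre of its underside; bystander, to be left where it stands
There are look-alikes about, which are no part of the job. Leave any orange or purple look-alike of the tin_4 alone.

How it is judged:
On the way, in this order (a step that is already met when the one before it is completed fails the run):
1. the test button has been pressed down (value of joint test above 0.002 m), for 0.02 s.
2. the safety lever has dropped (value of joint trip above 1.1 rad), for 0.1 s.
3. the safety lever is back up and the fingers have let go of it (value of joint trip below 0.08 rad and contact force between the fingers and trip below 0.1 N), for 0.3 s.
4. every tin stands upright in a bay of the deck (x of tin_1 in the frame of deck_floor between -0.075 and 0.075 m and y of tin_1 in the frame of deck_floor between -0.075 and 0.075 m and z of tin_1 in the frame of deck_floor between -0.006 and 0.006 m and angle between each of tin_1, tin_2, tin_3, tin_4's own z axis and vertical below 0.15 rad and x of tin_2 in the frame of deck_floor between -0.075 and 0.075 m and y of tin_2 in the frame of deck_floor between -0.075 and 0.075 m and z of tin_2 in the frame of deck_floor between -0.006 and 0.006 m and x of tin_3 in the frame of deck_floor between -0.075 and 0.075 m and y of tin_3 in the frame of deck_floor between -0.075 and 0.075 m and z of tin_3 in the frame of deck_floor between -0.006 and 0.006 m and x of tin_4 in the frame of deck_floor between -0.075 and 0.075 m and y of tin_4 in the frame of deck_floor between -0.075 and 0.075 m and z of tin_4 in the frame of deck_floor between -0.006 and 0.006 m), for 0.2 s.
5. the speed lever has come through the middle slot to its near end (value of joint speed_y between 0.018 and 0.034 m and value of joint speed_x below 0.012 m), for 0.05 s.
At the end, for the whole second after the job is handed in: The safety lever is up (within 0.08 rad of its stop); every tin present stands upright (within 0.15 rad) and at rest on the floor of a bay of the deck; the speed lever is in the right slot, within 6 mm of its far end (all of step 4 and value of joint trip below 0.08 rad and value of joint speed_y above 0.042 m and value of joint speed_x above 0.034 m and linear speed of each of tin_1, tin_2, tin_3, tin_4 below 0.03 m/s); the robot touches nothing.
It fails at once if the mug was moved more than 3 cm or tipped (distance of mug from where it was at the start of the episode above 0.03 m or angle between mug's own z axis and vertical above 0.5 rad).
It fails at once if the ring was moved more than 3 cm or tipped (distance of ring from where it was at the start of the episode above 0.03 m or angle between ring's own z axis and vertical above 0.5 rad).
It fails at once if the honey was moved more than 3 cm or tipped (distance of honey from where it was at the start of the episode above 0.03 m or angle between honey's own z axis and vertical above 0.5 rad).
Of tin_1, tin_2, tin_3, tin_4 only 3 to 4 are there at a start; the rules pass over those that are not, and their reading is None.
At some moment in a run one of tin_1, tin_2, tin_3, tin_4 may be knocked a few centimetres aside while the robot is not near it.
Once in a run the grip may slacken for a moment while it holds something.
It also fails if it takes over 208 s, if anything falls off the work surface, if the arm or the gripper's body presses on something with over 40 N, if the wrist force passes 120 N, or if a joint passes its speed limit or range.

## Working session

There is one attempt and no reset: what is moved stays moved. The work goes in short steps, each a Python script; the robot and the scene stay as the last script left them, time stands still between calls to the robot, and variables do not carry over. Pictures are saved under pics/ and viewed, about 12 in all and at most 16, crops included, and the job is handed in when it is done.

```bash
ls; mkdir -p pics; python3 - <<'E'
from bench import manip
import cv2,numpy as np
for c in ("scene","top"):
    p,d=manip.grab_frame(c); cv2.imwrite(f"pics/{c}0.png",p[:,:,::-1]); np.save(f"pics/{c}0_d.npy",d)
    k=manip.get_calibration(c); print(c,k["camera_matrix"].tolist(),k["R"].round(3).tolist(),k["t"].round(3).tolist())
    for n in ("tin_1","deck","trip_unit","trip_grip","test_top","speed_unit","speed_knob","mug","ring","honey"):
        print(n,[(np.round(r["at"],3).tolist(),round(r["confidence"],2)) for r in manip.look_for(c,n)][:8])
print(manip.current_time())
E
```

```text
pics
scene [[461.6667707213281, 0.0, 322.33098304000265], [0.0, 461.6667707213281, 198.3902419568533], [0.0, 0.0, 1.0]] [[0.796, -0.605, 0.018], [-0.308, -0.43, -0.849], [0.521, 0.67, -0.529]] [-0.471, 0.281, 1.236]
tin_1 [([0.611, -0.178, 0.043], 0.91), ([0.397, 0.015, 0.044], 0.9), ([0.612, -0.271, 0.04], 0.88), ([0.589, -0.357, 0.041], 0.81), ([0.708, -0.333, 0.04], 0.77), ([0.632, -0.102, 0.04], 0.72), ([0.519, -0.45, 0.042], 0.7)]
deck [([0.452, -0.135, 0.02], 0.79), ([0.614, -0.179, 0.042], 0.71), ([0.397, 0.421, 0.066], 0.35)]
trip_unit [([0.39, -0.38, 0.05], 0.93), ([0.409, -0.393, 0.059], 0.22)]
trip_grip [([0.432, -0.343, 0.118], 0.46)]
test_top [([0.395, 0.296, 0.084], 0.48)]
speed_unit [([0.402, 0.258, 0.044], 0.72)]
speed_knob [([0.634, -0.101, 0.042], 0.54)]
mug [([0.397, 0.426, 0.063], 0.83)]
ring [([0.785, -0.157, 0.008], 0.49)]
honey [([0.63, -0.49, 0.074], 0.91)]
top [[452.4435494565201, 0.0, 321.5816822765978], [0.0, 452.4435494565201, 200.3179135896159], [0.0, 0.0, 1.0]] [[0.012, -1.0, 0.002], [-0.788, -0.01, -0.616], [0.616, 0.006, -0.788]] [-0.041, 0.51, 1.226]
tin_1 [([0.706, -0.322, 0.046], 0.85), ([0.39, 0.035, 0.049], 0.8), ([0.585, -0.346, 0.05], 0.67), ([0.627, -0.09, 0.042], 0.59), ([0.521, -0.435, 0.044], 0.58), ([0.616, -0.262, 0.046], 0.51), ([0.611, -0.168, 0.042], 0.5)]
deck [([0.449, -0.131, 0.022], 0.7), ([0.383, -0.352, 0.047], 0.45)]
trip_unit [([0.384, -0.352, 0.051], 0.57)]
trip_grip [([0.435, -0.34, 0.12], 0.52)]
test_top [([0.411, -0.39, 0.068], 0.61)]
speed_unit [([0.392, 0.252, 0.04], 0.8)]
speed_knob []
mug []
ring [([0.78, -0.145, 0.01], 0.65)]
honey [([0.628, -0.465, 0.083], 0.79)]
1.1
```

View pics/scene0.png

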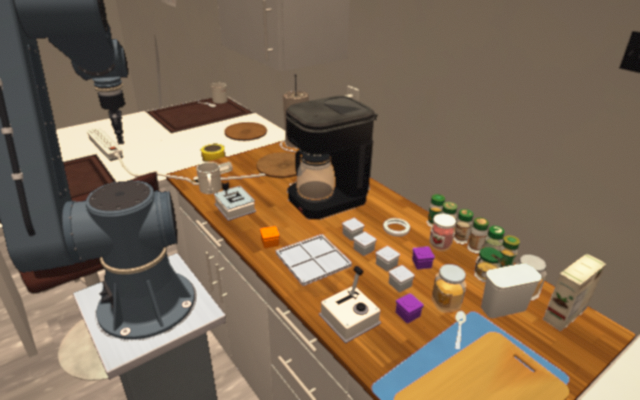

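View pics/top0.png

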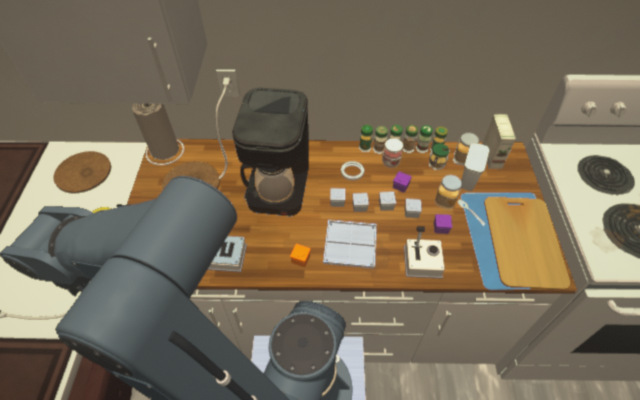

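The four bare-metal tins are at scene px (353,228), (364,242), (387,258) and (401,278). The look-alikes are orange (270,236) and purple (423,257), (408,307), so I leave those alone. The safety unit is at (350,312), its lever up at (356,270) and button at (361,308). The deck is at (314,258) and the speed unit at (235,202). Next I take close looks with the wrist camera.

```bash
cat > h.py <<'E'
from bench import manip
import cv2,numpy as np
def down(a):  # tool x down, jaw axis y at angle a in world
    x=np.array([0,0,-1.]); y=np.array([np.cos(a),np.sin(a),0]); return np.column_stack([x,y,np.cross(x,y)])
def ptp(p,a): manip.move_ptp(list(p),down(a))
def cloud(cam,save=None):
    k=manip.get_calibration(cam); p,d=manip.grab_frame(cam)
    if save: cv2.imwrite(f"pics/{save}.png",p[:,:,::-1]); 
    K=np.array(k["camera_matrix"]); R=np.array(k["R"]); t=np.array(k["t"])
    v,u=np.mgrid[:400,:640]
    X=np.dstack([(u-K[0,2])/K[0,0]*d,(v-K[1,2])/K[1,1]*d,d])
    W=(X-t)@R; W[d<=0]=np.nan
    return p,W
def rect(W,c,r,z0,z1):
    P=W.reshape(-1,3); m=(np.hypot(P[:,0]-c[0],P[:,1]-c[1])<r)&(P[:,2]>z0)&(P[:,2]<z1); P=P[m]
    if len(P)<5: return None
    (x,y),(w,h),a=cv2.minAreaRect((P[:,:2]*1000).astype(np.float32))
    return np.round([x/1000,y/1000,np.nanmedian(P[:,2])],4),np.round([w,h],1),round(a,1),len(P)
E
python3 - <<'E'
from h import *
print(manip.current_tcp_rot().round(2).tolist())
for nm,p,a in (("trip",(0.36,-0.36,0.35),np.pi/2),("tins",(0.56,-0.22,0.38),np.pi/2)):
    for aa in (a,a-np.pi):
        q=manip.inverse_kinematics(list(p),down(aa)); print(nm,aa,None if q is None else np.round(q,2))
ptp((0.34,-0.36,0.33),np.pi/2 if manip.current_tcp_rot()[1,1]>0 else -np.pi/2)
k=manip.get_calibration("wrist"); print(np.array(k["camera_matrix"])[0], (-np.array(k["R"]).T@k["t"]).round(3), np.array(k["R"])[2].round(2),manip.current_ee_pos().round(3))
p,W=cloud("wrist","trip1"); np.save("pics/trip1.npy",W)
for n in ("trip_unit","trip_grip","test_top","tin_1"): print(n,[(np.round(r["at"],3).tolist(),round(r["confidence"],2)) for r in manip.look_for("wrist",n)][:5])
print(rect(W,(0.385,-0.36),0.1,0.044,0.053), rect(W,(0.41,-0.39),0.03,0.059,0.068), rect(W,(0.43,-0.34),0.05,0.1,0.15)); print(manip.current_time())
E
```

```text
[[0.0, 0.26, 0.97], [0.0, 0.97, -0.26], [-1.0, 0.0, 0.0]]
trip 1.5707963267948966 [-0.88  0.16  1.52 -0.    1.47 -2.45]
trip -1.5707963267948966 [-0.88  0.16  1.52 -0.    1.47  0.69]
tins 1.5707963267948966 [-0.45  0.34  1.22 -0.    1.59 -2.02]
tins -1.5707963267948966 [-0.45  0.34  1.22 -0.    1.59  1.12]
[353.05934152   0.         319.66760148] [ 0.271 -0.361  0.512] [ 0.28  0.   -0.96] [ 0.34 -0.36  0.33]
trip_unit [([0.395, -0.359, 0.049], 0.9)]
trip_grip [([0.428, -0.341, 0.136], 0.57), ([0.615, -0.265, 0.046], 0.27)]
test_top [([0.409, -0.386, 0.063], 0.88)]
tin_1 [([0.4, 0.018, 0.046], 0.92), ([0.618, -0.269, 0.049], 0.85), ([0.622, -0.193, 0.045], 0.85), ([0.586, -0.35, 0.051], 0.74), ([0.527, -0.445, 0.048], 0.73)]
(array([ 0.4011, -0.3647,  0.0503]), array([108.8, 110.3]), 88.1, 5187) (array([ 0.4131, -0.391 ,  0.0641]), array([24.2, 24.5]), 89.5, 279) (array([ 0.4404, -0.3416,  0.135 ]), array([19.2, 23.5]), 0.3, 389)
4.575
```

```bash
cat >> h.py <<'E'
TY=np.radians(-1.9); TC=np.array([0.4011,-0.3647])
def rz(a): return np.array([[np.cos(a),-np.sin(a)],[np.sin(a),np.cos(a)]])
def TU(x,y,z): return [*(TC+rz(TY)@[x,y]),z]
E
python3 - <<'E'
from h import *
c=cv2.imread("pics/trip1.png"); cv2.imwrite("pics/trip1c.png",c)
t=0.25; Rx=np.array([[1,0,0],[0,np.cos(t),-np.sin(t)],[0,np.sin(t),np.cos(t)]])
O=Rx@down(np.pi/2+TY); print(O[:,0].round(2))
manip.set_gripper(0.0)
manip.move_ptp(TU(.013,-.027,.10),O)
for z in (.070,.063,.060,.057):
    manip.move_l(TU(.013,-.027,z),max_speed=.04); f=manip.current_force(); print(z,f.round(1))
    if f[2]>12: break
manip.dwell(.2)
manip.move_l(TU(.013,-.03,.16),max_speed=.15); manip.dwell(.3)
ptp(TU(-.10,.025,.20),np.pi/2+TY); p,W=cloud("wrist","trip2"); np.save("pics/trip2.npy",W)
print(rect(W,TU(-.041,.025,0),0.03,0.075,0.105), manip.look_for("wrist","trip_grip")[:2], manip.current_time())
E
```

```text
[ 0.    0.25 -0.97]
0.07 [-1.1  0.4 -0.4]
0.063 [-0.4 -0.7 -0.6]
0.06 [-0.3  0.   0.3]
0.057 [ 0.4 -0.2 -0.2]
None [{'at': [0.3618, -0.3741, 0.049], 'confidence': 0.72}] 10.0917
```

View pics/trip2.png

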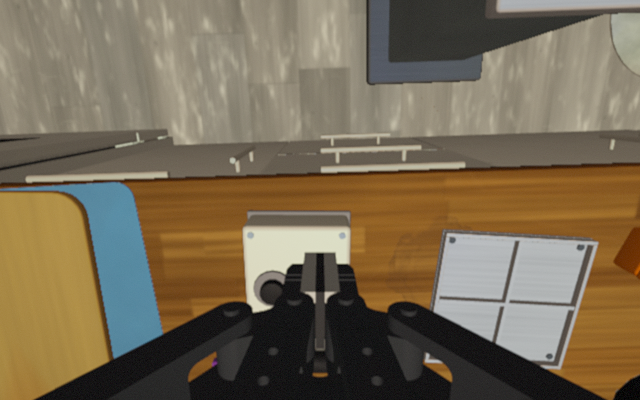

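The picture looks back toward the robot: counter edge at the top, unit at (300,260), button at (272,290), lever hidden behind the fingers. I check the pose.

```bash
python3 - <<'E'
from h import *
k=manip.get_calibration("wrist"); print((-np.array(k["R"]).T@k["t"]).round(3), np.array(k["R"])[2].round(2),manip.current_ee_pos().round(3),manip.current_tcp_rot().round(2).tolist(),manip.current_qpos().round(2))
for t in (0,.25):
    Rx=np.array([[1,0,0],[0,np.cos(t),-np.sin(t)],[0,np.sin(t),np.cos(t)]])
    for a in (np.pi/2,-np.pi/2):
        q=manip.inverse_kinematics(TU(.013,-.027,.1),Rx@down(a+TY)); print(t,a,None if q is None else np.round(q,2))
p,W=cloud("scene","scene1"); cv2.imwrite("pics/scene1c.png",cv2.resize(p[200:380,230:480,::-1],None,fx=3,fy=3,interpolation=cv2.INTER_CUBIC))
E
```

```text
[ 0.233 -0.336  0.382] [ 0.28 -0.01 -0.96] [ 0.303 -0.337  0.2  ] [[0.0, 0.03, 1.0], [0.0, 1.0, -0.03], [-1.0, 0.0, 0.0]] [-0.94  0.16  1.88  0.    1.1  -2.48]
0 1.5707963267948966 [-0.84  0.5   1.68 -0.    0.96 -2.38]
0 -1.5707963267948966 [-0.84  0.5   1.68 -0.    0.96  0.76]
0.25 1.5707963267948966 [-0.92  0.6   1.54  0.16  1.21 -2.53]
0.25 -1.5707963267948966 [-0.92  0.6   1.54  0.16  1.21  0.61]
```

View pics/scene1c.png

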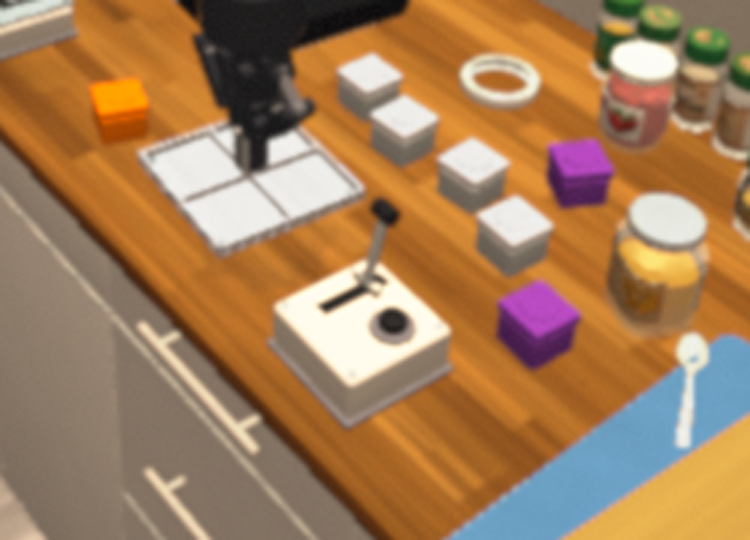

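The lever is still up at (383,212) in the crop, so the press made no contact. I retry the descent, watching pose and force.

```bash
python3 - <<'E'
from h import *
t=0.25; Rx=np.array([[1,0,0],[0,np.cos(t),-np.sin(t)],[0,np.sin(t),np.cos(t)]])
O=Rx@down(np.pi/2+TY)
manip.move_ptp(TU(.013,-.027,.10),O); f0=manip.current_force(); print(f0.round(1),manip.current_grip_width())
for z in (.066,.063,.060,.057,.055):
    manip.move_l(TU(.013,-.027,z),max_speed=.03); manip.dwell(.1); f=manip.current_force()-f0; print(z,f.round(1),(manip.current_ee_pos()-TU(.013,-.027,z)).round(4))
    if f[2]>10: break
p,W=cloud("scene"); cv2.imwrite("pics/scene2c.png",cv2.resize(p[240:350,300:420,::-1],None,fx=5,fy=5,interpolation=cv2.INTER_CUBIC))
E
```

```text
[ 0.3 -0.2  0.7] -0.003646261549183369
0.066 [-0.3  0.1 -0.7] [ 0.0001 -0.0001  0.0002]
0.063 [-0.6  0.6 -0.7] [-0. -0. -0.]
0.06 [-0.   0.7 -0.7] [-0.  0. -0.]
0.057 [-1.   0.7 -1.8] [ 0.  0. -0.]
0.055 [-0.2 -0.1 -1.1] [ 0.  0. -0.]
```

View pics/scene2c.png

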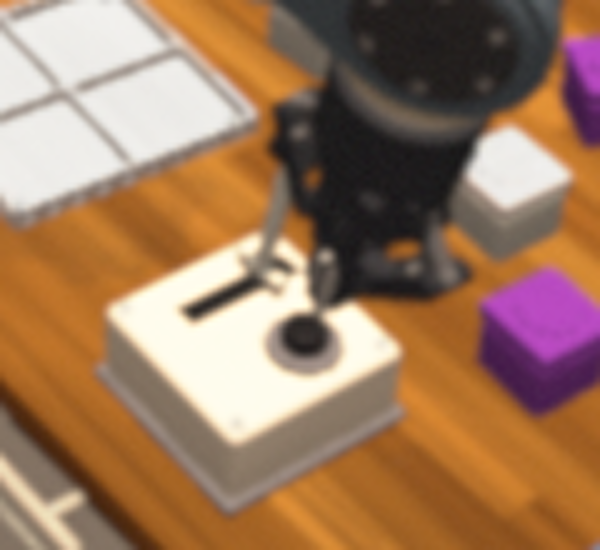

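```bash
python3 - <<'E'
from h import *
for cam in ("scene","top"):
    p,W=cloud(cam); k=manip.get_calibration(cam); K=np.array(k["camera_matrix"]);R=np.array(k["R"]);t=np.array(k["t"])
    pr=lambda X:((K@(R@np.array(X)+t))/(R@np.array(X)+t)[2])[:2].round(1)
    print(cam,"tcp",pr(manip.current_ee_pos()),"btn",pr(TU(.013,-.025,.064)),rect(W,TU(0,0,0)[:2],.09,.044,.053),rect(W,TU(.013,-.025,0)[:2],.025,.059,.067))
    if cam=="top":cv2.imwrite("pics/top2c.png",cv2.resize(p[200:290,380:480,::-1],None,fx=6,fy=6,interpolation=cv2.INTER_CUBIC))
    for v in range(282,312,2):
        if cam=="scene": print(v,[tuple((W[v,u]*1000).round(0)) for u in (362,365,368)])
E
```

```text
scene tcp [360.7 308.1] btn [360.4 305.1] (array([ 0.4003, -0.3666,  0.0504]), array([113.2, 112.1]), 88.2, 1046) (array([ 0.4127, -0.3912,  0.0639]), array([25. , 22.6]), 50.3, 67)
282 [(np.float64(405.0), np.float64(-397.0), np.float64(150.0)), (np.float64(398.0), np.float64(-414.0), np.float64(166.0)), (np.float64(406.0), np.float64(-416.0), np.float64(163.0))]
284 [(np.float64(406.0), np.float64(-397.0), np.float64(143.0)), (np.float64(398.0), np.float64(-415.0), np.float64(161.0)), (np.float64(407.0), np.float64(-415.0), np.float64(156.0))]
286 [(np.float64(403.0), np.float64(-400.0), np.float64(141.0)), (np.float64(402.0), np.float64(-411.0), np.float64(150.0)), (np.float64(396.0), np.float64(-427.0), np.float64(164.0))]
288 [(np.float64(401.0), np.float64(-403.0), np.float64(137.0)), (np.float64(403.0), np.float64(-411.0), np.float64(143.0)), (np.float64(398.0), np.float64(-426.0), np.float64(156.0))]
290 [(np.float64(408.0), np.float64(-396.0), np.float64(122.0)), (np.float64(403.0), np.float64(-411.0), np.float64(137.0)), (np.float64(401.0), np.float64(-423.0), np.float64(14
[... 1320 characters left out ...]
 np.float64(-396.0), np.float64(66.0)), (np.float64(420.0), np.float64(-400.0), np.float64(65.0)), (np.float64(438.0), np.float64(-392.0), np.float64(48.0))]
308 [(np.float64(410.0), np.float64(-400.0), np.float64(64.0)), (np.float64(419.0), np.float64(-402.0), np.float64(60.0)), (np.float64(429.0), np.float64(-402.0), np.float64(54.0))]
310 [(np.float64(408.0), np.float64(-402.0), np.float64(59.0)), (np.float64(418.0), np.float64(-403.0), np.float64(55.0)), (np.float64(423.0), np.float64(-409.0), np.float64(56.0))]
top tcp [433.8 249.2] btn [433.7 247.6] (array([ 0.3977, -0.3632,  0.0485]), array([109.8, 112.6]), 87.4, 816) (array([ 0.4102, -0.3879,  0.0622]), array([20.4, 25.3]), 51.9, 40)
```

View pics/top2c.png

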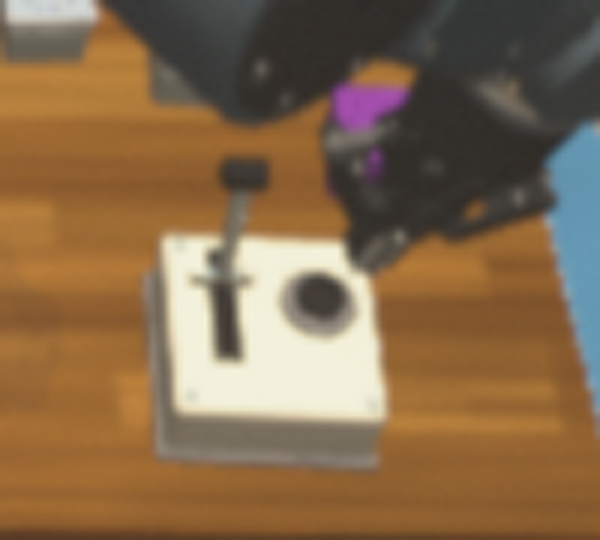

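The fingertips are clearly short of the reported TCP: the cloud puts them near (0.404,-0.404,0.10) with TCP z at 0.055. I measure this offset, first in the wrist cloud and then by careful contact.

```bash
python3 - <<'E'
from h import *
W=np.load("pics/trip2.npy")
for v in range(250,345,10): print(v,[tuple((W[v,u]*1000).round(0).astype(int)) if np.isfinite(W[v,u,0]) else None for u in (308,320,332)])
t=0.25; Rx=np.array([[1,0,0],[0,np.cos(t),-np.sin(t)],[0,np.sin(t),np.cos(t)]])
O=Rx@down(np.pi/2+TY); L=0.040
manip.move_l(TU(.013,-.027,.10),max_speed=.15)
tip=lambda z:(np.array(TU(.013,-.027,z))+L*O[:,0]).tolist()
manip.move_l(tip(.075),max_speed=.1); manip.dwell(.1); f0=manip.current_force()
for z in np.arange(.070,.046,-.002):
    manip.move_l(tip(z),max_speed=.03); f=manip.current_force()-f0; print(round(z,3),f.round(1))
    if f[2]>2.0: break
k=manip.grab_frame("scene")[0]; cv2.imwrite("pics/scene3c.png",cv2.resize(k[240:350,300:420,::-1],None,fx=5,fy=5,interpolation=cv2.INTER_CUBIC)); print(manip.current_time())
E
```

```text
250 [(np.int64(373), np.int64(-352), np.int64(51)), (np.int64(373), np.int64(-340), np.int64(50)), (np.int64(374), np.int64(-328), np.int64(50))]
260 [(np.int64(292), np.int64(-342), np.int64(253)), (np.int64(292), np.int64(-337), np.int64(254)), (np.int64(292), np.int64(-332), np.int64(252))]
270 [(np.int64(291), np.int64(-342), np.int64(263)), (np.int64(291), np.int64(-337), np.int64(263)), (np.int64(291), np.int64(-333), np.int64(263))]
280 [(np.int64(292), np.int64(-341), np.int64(269)), (np.int64(292), np.int64(-337), np.int64(270)), (np.int64(291), np.int64(-333), np.int64(271))]
290 [(np.int64(291), np.int64(-341), np.int64(277)), (np.int64(291), np.int64(-337), np.int64(278)), (np.int64(292), np.int64(-333), np.int64(277))]
300 [(np.int64(290), np.int64(-341), np.int64(285)), (np.int64(295), np.int64(-337), np.int64(278)), (np.int64(291), np.int64(-333), np.int64(285))]
310 [(np.int64(291), np.int64(-341), np.int64(291)), (np.int64(299), np.int64(-337), np.int64(278)), (np.int64(291), np.int64(-334), np.int64(290))]
320 [(np.int64(291), np.int64(-341), np.int64(295)), (np.int64(303), np.int64(-338), np.int64(278)), (np.int64(291), np.int64(-334), np.int64(295))]
330 [(np.int64(292), np.int64(-340), np.int64(299)), (np.int64(307), np.int64(-338), np.int64(278)), (np.int64(291), np.int64(-334), np.int64(300))]
340 [(np.int64(295), np.int64(-341), np.int64(299)), (np.int64(310), np.int64(-338), np.int64(278)), (np.int64(294), np.int64(-334), np.int64(300))]
0.07 [ 0.6 -1.8  0.8]
0.068 [-0.9 -0.7  1.7]
0.066 [ 1.5 -1.7  2.8]
15.9917
```

View pics/scene3c.png

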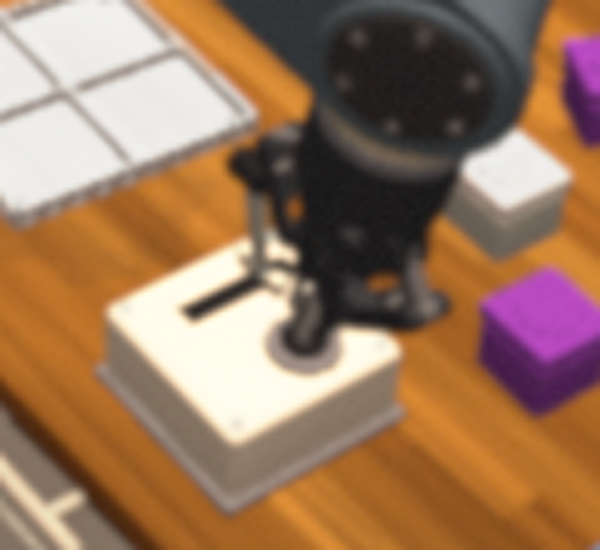

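Contact starts here: tip on the button at (305,340), so the fingertips end about 42 mm short of the reported TCP. I continue the press.

```bash
cat >> h.py <<'E'
L=0.042   # measured: shut fingertips end this far BEHIND the reported TCP
def tipl(p,O=None,s=.15):   # straight line with the real (shut) tip at p
    R=manip.current_tcp_rot() if O is None else O
    manip.move_l((np.array(p)+L*R[:,0]).tolist(),O,max_speed=s)
def tipp(p,a): O=down(a); manip.move_ptp((np.array(p)+L*O[:,0]).tolist(),O)
E
python3 - <<'E'
from h import *
f0=manip.current_force()
for z in np.arange(.064,.054,-.001):
    tipl(TU(.013,-.027,z),s=.02); f=manip.current_force()-f0; print(round(z,3),f.round(1))
    if f[2]>6: break
manip.dwell(.1); tipl(TU(.013,-.035,.15)); manip.dwell(.5)
tipp(TU(-.13,.025,.17),np.pi/2+TY); p,W=cloud("wrist","trip3"); np.save("pics/trip3.npy",W)
print(rect(W,TU(-.041,.025,0)[:2],0.03,0.07,0.11), rect(W,TU(.04,.025,0)[:2],0.03,0.11,0.15),manip.current_time())
E
```

```text
0.064 [-2.4  0.8 10.4]
(array([ 0.3824, -0.3405,  0.0839]), array([ 7.8, 16.8]), 88.6, 106) None 18.3917
```

View pics/trip3.png

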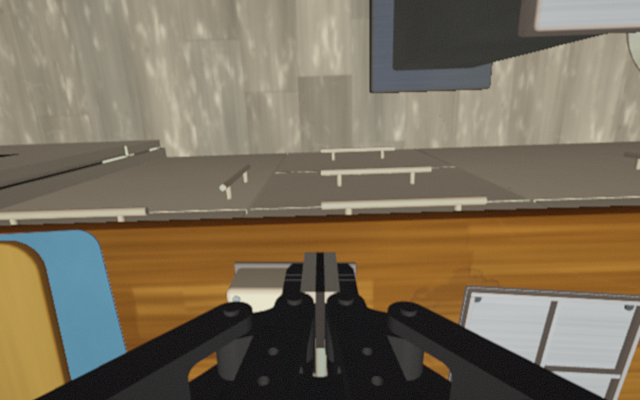

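```bash
python3 - <<'E'
from h import *
W=np.load("pics/trip3.npy")
P=W.reshape(-1,3); c=np.array(TU(-.02,.025,0)[:2]); 
m=(abs(P[:,0]-c[0])<.06)&(abs(P[:,1]-c[1])<.02)&(P[:,2]>.058)&(P[:,2]<.16)
P=P[m]; print(len(P),P[np.argsort(P[:,2])][::max(1,len(P)//15)].round(3).tolist())
p,W=cloud("scene"); cv2.imwrite("pics/scene4c.png",cv2.resize(p[230:350,290:420,::-1],None,fx=4,fy=4,interpolation=cv2.INTER_CUBIC))
print(rect(W,TU(-.041,.025,0)[:2],0.025,0.07,0.12), rect(W,TU(.04,.025,0)[:2],0.03,0.11,0.15))
E
```

```text
294 [[0.425, -0.346, 0.058], [0.418, -0.338, 0.066], [0.416, -0.34, 0.068], [0.408, -0.345, 0.069], [0.407, -0.337, 0.071], [0.406, -0.339, 0.073], [0.402, -0.338, 0.074], [0.399, -0.338, 0.076], [0.387, -0.344, 0.077], [0.395, -0.34, 0.079], [0.393, -0.338, 0.08], [0.38, -0.344, 0.081], [0.387, -0.339, 0.083], [0.383, -0.337, 0.085], [0.381, -0.338, 0.086], [0.378, -0.34, 0.088]]
(array([ 0.3685, -0.3405,  0.0937]), array([25.1, 32.7]), 87.7, 88) None
```

The wrist cloud shows the lever rod sloping forward from (0.425, z .058) to (0.378, z .088), so it has dropped. Now I sweep it back up along its arc.

```bash
sed -i 's/^L=0.042/L=0.046/' h.py; python3 - <<'E'
from h import *
def P(th,c): return TU(.025-.074*np.sin(th)-.020-c,.025,.056+.074*np.cos(th)-.020)
tipp(P(1.1,.03),np.pi/2+TY); f0=manip.current_force()
for th in np.linspace(1.1,-.12,9):
    tipl(P(th,-.001),s=.06); print(round(th,2),(manip.current_force()-f0).round(1))
tipl(P(-.12,.05),s=.1); manip.dwell(.5)
tipl(TU(-.10,.02,.24)); p,W=cloud("wrist")
print(rect(W,TU(.04,.025,0)[:2],0.03,0.105,0.15)); p,W=cloud("scene"); print(rect(W,TU(.04,.025,0)[:2],0.03,0.105,0.15),rect(W,TU(-.041,.025,0)[:2],0.025,0.07,0.12), manip.current_time())
E
```

```text
1.1 [-12.1  -1.7   8.2]
0.95 [-17.9  -3.6   9.5]
0.8 [-26.2  -2.1  18.2]
0.64 [-0.3  1.3 -0.5]
0.49 [ 0.8 -0.1 -1.2]
0.34 [ 0.1  0.  -0.7]
0.18 [ 0.3  0.5 -0.8]
0.03 [-0.   0.6 -1. ]
-0.12 [-0.3  0.2 -0.3]
(array([ 0.4377, -0.3469,  0.1338]), array([10. , 10.9]), 4.1, 292)
(array([ 0.4415, -0.3428,  0.1324]), array([24.5, 17.4]), 84.2, 89) None 24.725
```

The lever is back up (grip at x=0.4415, z≈0.132). Next I locate the tins, deck, speed unit and knob from the clouds.

```bash
python3 - <<'E'
from h import *
manip.set_gripper(1.0)
T={"A":(.630,-.096),"B":(.614,-.175),"C":(.614,-.267),"D":(.587,-.352)}
tipp((.66,-.23,.40),np.pi/2)
Ws={c:cloud(c,"w5" if c=="wrist" else None)[1] for c in ("wrist","scene","top")}
for n,c in T.items():
    for k,W in Ws.items(): print(n,k,rect(W,c,.042,.040,.052))
for k,W in Ws.items(): print("deck",k,rect(W,(.452,-.133),.13,.010,.033),"sp",rect(W,(.395,.255),.09,.042,.052),"knob",rect(W,(.395,.27),.06,.09,.11))
W=Ws["wrist"]; P=W.reshape(-1,3); e=manip.current_ee_pos(); print(e)
print("fingers lowest z", np.nanpercentile(P[P[:,2]>.3][:,2],[0,1,5,20]))
Q=P[(P[:,2]>.3)]; print(Q[np.argsort(Q[:,2])][:400:60].round(3).tolist(), manip.current_time())
E
```

```text
A wrist (array([ 0.6451, -0.0905,  0.0466]), array([51.8, 51.3]), 89.6, 1380)
A scene (array([ 0.6431, -0.0894,  0.0462]), array([53.8, 55.4]), 1.3, 166)
A top (array([ 0.641 , -0.0875,  0.0448]), array([49.3, 54. ]), 89.3, 162)
B wrist (array([ 0.6244, -0.1697,  0.0466]), array([51.9, 52. ]), 2.7, 1465)
B scene (array([ 0.6243, -0.1715,  0.0467]), array([55.8, 54.9]), 2.9, 193)
B top (array([ 0.6226, -0.1678,  0.0453]), array([56.3, 52.5]), 3.2, 172)
C wrist (array([ 0.6306, -0.2641,  0.0466]), array([50.4, 51.9]), 3.4, 1343)
C scene (array([ 0.629 , -0.2652,  0.0468]), array([51.8, 55.2]), 4.4, 207)
C top (array([ 0.6262, -0.2633,  0.0451]), array([52.3, 53.3]), 87.5, 166)
D wrist (array([ 0.6005, -0.3509,  0.0466]), array([52.3, 51.8]), 86.3, 1511)
D scene (array([ 0.5996, -0.3516,  0.0465]), array([55.7, 52.8]), 85.9, 257)
D top (array([ 0.5971, -0.3486,  0.0445]), array([48.7, 52.7]), 83.1, 172)
deck wrist (array([ 0.4933, -0.1348,  0.0197]), array([164. ,  88.5]), 84.6, 8404) sp None knob None
deck scene (array([ 0.4552, -0.1318,  0.0207]), array([172. , 166.9]), 84.6, 2202) sp (array([0.4123, 0.2772, 0.0474]), array([124.5, 103.9]), 85.5, 451) knob (array([0.3929, 0.2942, 0.0977]), array([15.5, 21. ]), 60.0, 28)
deck top (array([ 0.4544, -0.1295,  0.0187]), array([163.6, 169.3]), 84.7, 2205) sp (array([0.4107, 0.326 , 0.0459]), array([95.9, 26.9]), 0.5, 154) knob (array([0.3854, 0.3057, 0.0948]), array([14.5,  5.2]), 72.3, 13)
[ 0.65940313 -0.23078272  0.35393976]
fingers lowest z [0.30006637 0.40888742 0.4200659  0.44993289]
[[0.775, 0.014, 0.3], [0.77, 0.013, 0.301], [0.784, 0.015, 0.303], [0.781, 0.014, 0.305], [0.779, 0.013, 0.309], [0.663, -0.275, 0.407], [0.664, -0.274, 0.408]] 27.1667
```

View pics/w5.png

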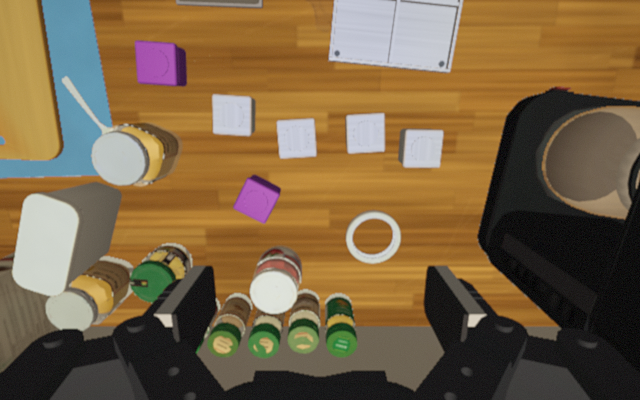

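The four tins are confirmed in the wrist picture at (233,115), (296,138), (365,132) and (422,148); the purple look-alikes are at (160,63) and (257,199). All three cameras agree within about 4 mm. The deck is at (.456,-.131), yaw -5.4°. I pick the first tin.

```bash
cat >> h.py <<'E'
DC=np.array([.4560,-.1312]); DY=np.radians(-5.4); LO=.050; HP=np.pi/2
def tips(p,a,line=False,s=.2):
    O=down(a); q=(np.array(p)+LO*O[:,0]).tolist()
    manip.move_l(q,O,max_speed=s) if line else manip.move_ptp(q,O)
def sat(p): h=cv2.cvtColor(p,cv2.COLOR_RGB2HSV); return h[:,:,1]
def find(cam,near,R=.09,zb=0.0):
    """metal tin lid nearest to `near` in a camera's cloud"""
    p,W=cloud(cam); g=sat(p)<70
    m=(g&(W[:,:,2]>zb+.038)&(W[:,:,2]<zb+.053)&(np.hypot(W[:,:,0]-near[0],W[:,:,1]-near[1])<R)).astype(np.uint8)
    n,lab=cv2.connectedComponents(m); out=[]
    for i in range(1,n):
        P=W[lab==i]
        if len(P)<60: continue
        (x,y),(w,h),a=cv2.minAreaRect((P[:,:2]*1000).astype(np.float32))
        if 42<min(w,h) and max(w,h)<62:
            a=(a+45)%90-45; out.append((np.hypot(x/1000-near[0],y/1000-near[1]),x/1000,y/1000,np.radians(a)))
    return min(out)[1:] if out else None
def bay(i,j): return DC+rz(DY)@[.04*i,.04*j]
def pick(near):
    t=find("scene",near); print("tin",None if t is None else np.round(t,3))
    if t is None: return False
    x,y,a=t; x+=.001; manip.set_gripper(.78)
    tips((x,y,.10),HP+a); tips((x,y,.014),HP+a,True,.1)
    manip.set_gripper(0.0,60); w=manip.current_grip_width(); print("w",round(w,3))
    tips((x,y,.13),HP+a,True,.15); print("w up",round(manip.current_grip_width(),3)); return manip.current_grip_width()>.4
def place(i,j):
    b=bay(i,j); tips((*b,.13),HP+DY); print("w over",round(manip.current_grip_width(),3))
    tips((*b,.06),HP+DY,True,.15); f0=manip.current_force()
    tips((*b,.0345),HP+DY,True,.06); print("f",(manip.current_force()-f0).round(1),"w",round(manip.current_grip_width(),3))
    manip.set_gripper(.74); tips((*b,.13),HP+DY,True,.2); print("t",manip.current_time())
E
python3 - <<'E'
from h import *
print(pick((.644,-.09)))
cv2.imwrite("pics/w6.png",manip.grab_frame("wrist")[0][:,:,::-1])
p,W=cloud("wrist"); q=W[:,:,2]; 
print(manip.current_ee_pos().round(3), manip.current_time())
E
```

```text
tin [ 0.643 -0.091 -0.053]
w 0.602
w up 0.601
True
[ 0.643 -0.091  0.079] 31.1333
```

View pics/w6.png

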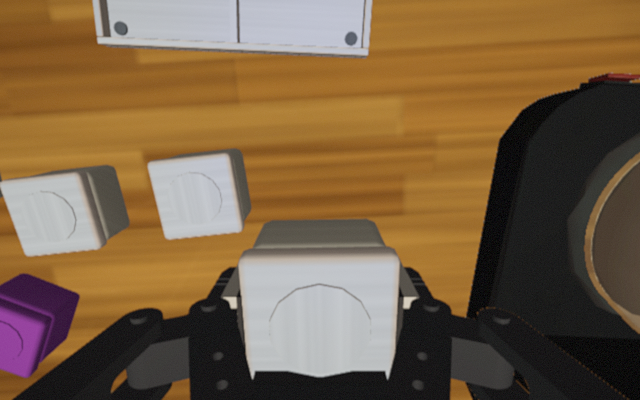

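Tin A is held square between the pads at (320,310). I place it and continue with B.

```bash
python3 - <<'E'
from h import *
place(1,1); print("placed",find("scene",bay(1,1),.06,.019))
if pick((.6244,-.1705)): place(-1,1); print("placed",find("scene",bay(-1,1),.06,.019))
print(bay(1,1),bay(-1,1))
E
```

```text
w over 0.599
f [-1.6 -1.1  1.6] w 0.596
t 33.8583
placed (0.4984525451660156, -0.09812738037109375, np.float64(-0.05375643923546744))
tin [ 0.624 -0.171  0.153]
w 0.601
w up 0.603
w over 0.607
f [-2.8 -0.4  4.3] w 0.6
t 40.025
placed (0.41794622802734377, -0.09039854431152344, np.float64(-0.17677863578864228))
[ 0.49958681 -0.09514185] [ 0.41994185 -0.08761319]
```

```bash
python3 - <<'E'
from h import *
if pick((.630,-.265)): place(-1,-1); print("placed",find("scene",bay(-1,-1),.06,.019),bay(-1,-1))
if pick((.600,-.351)): place(1,-1); print("placed",find("scene",bay(1,-1),.06,.019),bay(1,-1))
tipp((.50,-.13,.36),HP)
p,W=cloud("wrist","w7")
for i in (1,-1):
    for j in (1,-1): print(i,j,rect(W,bay(i,j),.04,.055,.075),bay(i,j))
print(manip.current_time())
E
```

```text
tin [ 0.631 -0.265  0.066]
w 0.602
w up 0.595
w over 0.604
f [ 0.6  0.  -0.4] w 0.594
t 46.6667
placed (0.4100989074707031, -0.1683697509765625, np.float64(-0.07719518630536382)) [ 0.41241319 -0.16725815]
tin [ 0.6   -0.352 -0.046]
w 0.598
w up 0.604
w over 0.606
f [-1.   0.6  0.3] w 0.602
t 53.1583
placed (0.4896371154785156, -0.17758926391601562, np.float64(-0.10975046641881946)) [ 0.49205815 -0.17478681]
1 1 (array([ 0.4862, -0.1059,  0.0656]), array([52.1, 51.9]), 83.3, 1647) [ 0.49958681 -0.09514185]
1 -1 (array([ 0.4909, -0.1759,  0.0655]), array([52.1, 52.4]), 84.5, 1812) [ 0.49205815 -0.17478681]
-1 1 (array([ 0.4195, -0.0889,  0.0656]), array([51.9, 52. ]), 81.0, 2064) [ 0.41994185 -0.08761319]
-1 -1 (array([ 0.4118, -0.1685,  0.0656]), array([52., 52.]), 84.6, 2098) [ 0.41241319 -0.16725815]
54.2
```

View pics/w7.png

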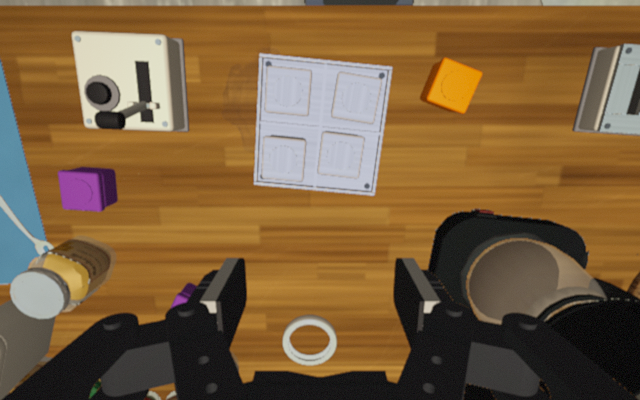

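All four tins stand in their bays with lids at z = .0656. One has been nudged within its bay but is still seated. The lever is up at (110,118). Now the speed unit.

```bash
python3 - <<'E'
from h import *
for a in (HP,-HP,0,np.pi): 
    q=manip.inverse_kinematics([.40,.27,.30],down(a)); print(a,None if q is None else np.round(q,2))
tips((.44,.26,.30),HP); p,W=cloud("wrist","w8"); np.save("pics/w8.npy",W)
print("sp",rect(W,(.41,.277),.09,.042,.052),"knob",rect(W,(.395,.28),.07,.09,.11),manip.look_for("wrist","speed_knob")[:2],manip.look_for("wrist","mug")[:1],manip.current_time())
E
```

```text
1.5707963267948966 [ 0.5   0.13  1.67 -0.    1.34 -1.07]
-1.5707963267948966 [ 0.5   0.13  1.67 -0.    1.34  2.07]
0 [ 0.5   0.13  1.67 -0.    1.34  0.5 ]
3.141592653589793 [ 0.5   0.13  1.67 -0.    1.34 -2.64]
sp (array([0.4124, 0.2775, 0.0474]), array([116.2, 100. ]), 86.2, 7412) knob (array([0.3957, 0.3021, 0.0991]), array([24.7, 24.7]), 89.8, 239) [{'at': [0.3909, 0.3001, 0.0971], 'confidence': 0.77}] [{'at': [0.4019, 0.4718, 0.0603], 'confidence': 0.97}] 55.8333
```

View pics/w8.png

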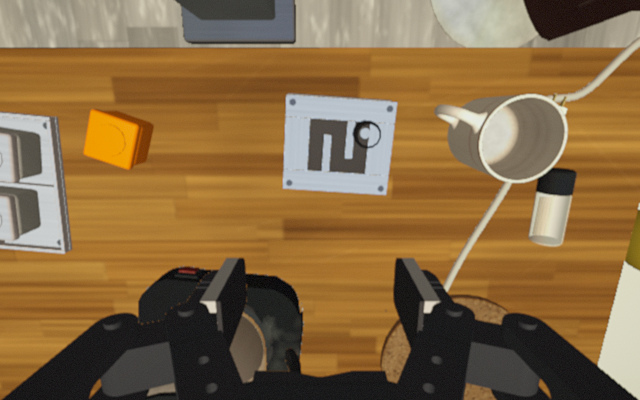

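The speed unit is at (.4124,.2775), yaw -3.8°. The knob at (367,133) works out to unit x=-.018, y=+.023, the near end of the left slot, as described. The mug handle at (440,115) leaves enough room for partly opened jaws along y.

```bash
cat >> h.py <<'E'
SC=np.array([.4124,.2775]); SY=np.radians(-3.8)
def SU(x,y,z): return (*(SC+rz(SY)@[x,y]),z)
E
python3 - <<'E'
from h import *
a=HP+SY; manip.set_gripper(.52)
tips(SU(-.018,.0235,.14),a); tips(SU(-.018,.0235,.076),a,True,.1); f0=manip.current_force()
manip.set_gripper(0.0,25); print("w",round(manip.current_grip_width(),3),(manip.current_force()-f0).round(1))
pts=[(-.018,.024),(.020,.024),(.020,0),(-.020,0),(-.020,-.024),(.020,-.024)]
bad=False
for (x0,y0),(x1,y1) in zip(pts,pts[1:]):
    for s in np.linspace(0,1,5)[1:]:
        tips(SU(x0+s*(x1-x0),y0+s*(y1-y0),.076),a,True,.05); f=manip.current_force()-f0
        if np.linalg.norm(f[:2])>15: bad=True; print("high"); break
    print((x1,y1),f.round(1),round(manip.current_grip_width(),3))
    if bad: break
    if (x1,y1)==(-.020,0): manip.dwell(.2)
if not bad:
    manip.set_gripper(.52); tips(SU(.020,-.024,.16),a,True,.15); tips(SU(.04,0,.28),HP)
    p,W=cloud("wrist","w9"); k=rect(W,SU(.02,-.024,0)[:2],.05,.09,.11); print(k, rz(-SY)@(k[0][:2]-SC))
print(manip.current_time())
E
```

```text
w 0.291 [-0.6 -0.5  6.3]
(0.02, 0.024) [ 1.5 -1.8  6.7] 0.285
(0.02, 0) [-0.2 -0.8  7.9] 0.293
(-0.02, 0) [-0.1 -0.5  8.8] 0.291
(-0.02, -0.024) [-0.2 -1.2  7.9] 0.291
(0.02, -0.024) [-0.1 -0.8  7.1] 0.294
(array([0.4308, 0.2514, 0.0991]), array([25.2, 24.7]), 86.9, 262) [ 0.0200893  -0.02482318]
66.1167
```

The knob is at unit (+.020,-.025), the far end of the right slot. Final check of the tins and safety lever from above before handing in.

```bash
python3 - <<'E'
from h import *
tipp((.50,-.13,.36),HP); manip.dwell(.3)
p,W=cloud("wrist","w10")
for i in (1,-1):
    for j in (1,-1): print(i,j,rect(W,bay(i,j),.045,.055,.075))
for c in ("scene","top"):
    p,W=cloud(c); print(c,rect(W,TU(.04,.025,0)[:2],.03,.105,.15), "knob",rect(W,SU(.02,-.024,0)[:2],.03,.09,.11))
    cv2.imwrite(f"pics/{c}9.png",p[:,:,::-1])
print(manip.current_time())
E
```

```text
1 1 (array([ 0.4863, -0.1059,  0.0656]), array([51.9, 52.2]), 82.8, 1741)
1 -1 (array([ 0.4917, -0.1659,  0.0655]), array([72.2, 52.1]), 84.3, 1855)
-1 1 (array([ 0.4289, -0.0903,  0.0656]), array([52.1, 70.9]), 81.0, 2101)
-1 -1 (array([ 0.4118, -0.1685,  0.0656]), array([52., 52.]), 84.7, 2083)
scene (array([ 0.4414, -0.3425,  0.1323]), array([17.3, 26.3]), 1.2, 87) knob (array([0.4261, 0.2444, 0.0966]), array([26. , 23.6]), 50.0, 30)
top (array([ 0.4396, -0.3397,  0.1317]), array([22.2, 21.3]), 84.7, 60) knob None
68.1
```

View pics/scene9.png

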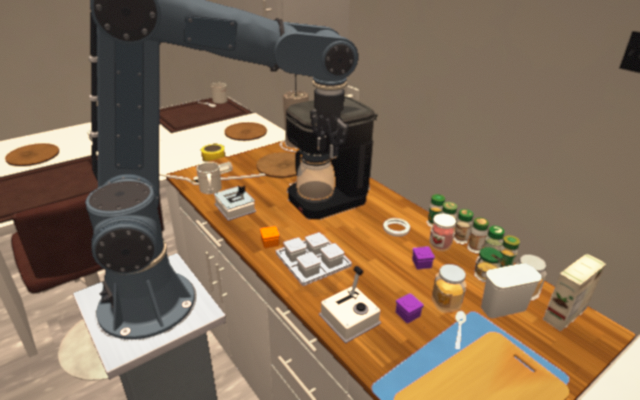

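The picture shows four tins on the deck (314,256), the safety lever up (357,270), and the mug, ring, honey jar and look-alikes unmoved.

```bash
python3 -c "
from bench import manip
print(manip.sign_off(), manip.current_time())"
```

```text
the job is handed in; nothing more can be done
the job is handed in; nothing more can be done
```

I finished the whole job in order and handed it in at about 68 s of the 208 s allowed. No verdict is reported, so the results below are from my own checks.

- **Safety unit:** I pressed the test button, the lever dropped, and I swept it back up along its arc. The last scene view puts the grip at (0.441, -0.343), z 0.132, which is the fully up position. During the first part of the sweep the lateral force rose to about 26 N, then fell to nothing.
- **Tins:** All four bare-metal tins stand upright, one to a bay, with lids at z 0.0656 (floor 19 mm plus 46 mm tall). The tin in the far left bay was knocked about 17 mm after I placed it; it stayed in its bay, so I left it.
- **Speed lever:** I guided it through the gate with no more than about 2.5 N sideways. It ended at unit x +20 mm, y -25 mm, the far end of the right slot. The last scene view put the knob about 8 mm off that, on only 30 points, and the top view did not see it. I trusted the close wrist view.
- **Left alone:** The mug, jar ring, honey jar and the orange and purple look-alikes look unmoved in the last picture; I did not measure them.

**Disagreement with the description:** the closed fingertips end about 46 mm behind the reported TCP, not at it. My first two descents onto the button therefore touched nothing. I measured the offset by camera and contact and used it from then on.

In the last check, two tin outlines read 71–72 mm long. That was the wider search radius catching part of the shifted tin; at the earlier, tighter radius all four measured about 52 x 52 mm.

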